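# Swap two reel spools on the sloped service rack

### The arm

A 7-joint arm with a two-finger parallel gripper is mounted at the origin on the work surface. World frame = base frame: x ahead of the robot, y to its left, z up, the work surface at z = 0. Lengths are in m, angles in degrees, forces in N, time in s.
With the tool pointing down it reaches from about 0.35 to 0.9 m from the base axis. Payload 7.2 kg.
Tool frame: the origin (TCP) lies midway between the tips of the shut fingers; the grasp point (between the pads) lies bot.grip_point_offset behind it (bot.grip_point_offset is the distance from the TCP to the grasp point, in m); z points along the fingers, y is the direction in which the jaws open and shut (so a half turn about z gives the same grasp; the last joint's range is limited). The gripper opens to 88 mm and grips with 3 to 60 N. Pads are 20 mm wide; open, the fingers measure 115 mm over their backs; the gripper's body (75 mm by 178 mm) begins 61 mm behind the grasp point.
Start: joints at [-80.283, 23.554, -0.728, 91.456, 0.321, 64.991, -4.71], TCP at [0.147, 0.607, 0.223] pointing down, gripper open.
Joint ranges: [-169.25, 169.25], [-16.82, 113.86], [-84.01, 82.57], [7.8, 145.47], [-59.2, 239.2], [7.22, 106.19], [-163.78, 163.78]. Speed limits (degrees/s): [136.94, 136.94, 172.46, 172.46, 180, 180, 180].

### API

Orientations are given as a 3x3 rotation matrix whose columns are the frame's x, y, z axes.
In Python, from station import bot gives the robot as it stands. The module is installed in compiled form; this text tells all that it offers.
- The arm moves only by the shell command python3 -m inch 'ROWS' [FORCE]. ROWS is JSON, a list of rows, each a list of 7 numbers: the opening, from 0 (shut) to 1 (fully open), then the shift along the world's x, y, z in mm, then the turn, a rotation vector about the world's x, y, z in rad. A call has 1 to 10 rows; each row is the pose to reach, as a shift and turn from the pose commanded when the call began; what a row does not reach only later rows make up. A row lasts 1/12 s, in which the tool goes at most 41.7 mm and 7.16 degrees, less where a joint would pass 70% of its speed; a pose out of reach is approached as far as the arm can. A call with a gripper value outside its range is refused whole. The fingers move at their own pace and stop on an object; FORCE is the grip in N (left out, the last holds). Time passes only in rows, so rows that repeat a pose let the fingers close. It gives the time, the measured TCP pose, the force and the opening at its end, in the units of the state.
- bot.state(): the state, without advancing time (a new reading comes with each control period).
- bot.get_image(name): name is "side" or "top"; returns a dict with "img" (480x640x3 uint8, blue, green, red), "z_map" (480x640 float32, m along the optical axis (not along the pixel's ray), 0 where there is no reading), "fx", "fy", "cx", "cy" (pixels), "pose" (4x4, takes a point from camera to world coordinates). Camera axes: x right, y down, z forward; pixel columns grow to the right and rows downward; lengths in m; the calibration is good to about 2 mm. A picture is of the moment at which its call begins.
- bot.sign_off(): hands the job in, once; it reports no verdict.
The state is a dict: "clock": time; "joint_pos": joint angles; "dq": joint speeds; "joint_torque": joint torques, N m; "eef_pos": TCP position; "orientation": TCP orientation; "wrist_force": force on the tool from outside, world axes, zero at the start; "torque": the same for the moment, N m; "finger_gap": finger opening in m.
Only numpy, scipy, OpenCV 4.12 (cv2) and the standard library are available. Lean on these libraries where they do the work, as an engineer would, in place of code of your own. Each camera call takes 0.05 s, during which the arm holds its last target. There are 200 camera calls.

### The job

Two spools have been put back below the wrong reels on the sloped service rack: the chrome spool with the red drag cap belongs below the black reel, the black graphite spool with the blue drag cap below the silver reel with the blue knob. Swap the two, so that each ends up lying flat on the slope against the two brass pegs below its own reel with its drag cap facing out; set them down, do not drop them. Leave the brass spool and the loose reel parts on the bench where they are.

Things in the scene. Friction and masses are not known exactly. Their poses are not given: they have to be found in the camera images.
- rack: fixed oak rack sloping up away from the robot at 35 deg: board 400 mm wide, 18 mm thick, from x -47 to +153 mm. Origin on its surface amid the spool row, 44 mm above the bench; x up the slope, y along the row, z square out of the board. Three bays at y -116, 0, +116 mm, each with 2 brass pegs (10 mm thick, 14 mm high) at x -25 mm, 15 mm either side of the bay's middle
- lamp (a point): middle of the LED strip light fixed above the rack, parallel to the rack's y: a bar 440 mm long, 26 mm deep, 18 mm thick, 310 mm above the bench and 35 mm (measured level) behind the spool row, on a steel post 12 mm thick near each end, 208 mm from the middle
- seat_black (a point): where the centre of the black reel's spool must be when it stands on the board against its two pegs: 25 mm out from the board, on the bay's middle, below the black reel. Axes as the rack: x up the slope, z square out of the board
- seat_silver (a point): the same point for the silver (aluminium) reel with the blue handle knob
- seat_green (a point): the same point for the green reel with the yellow handle knob; the brass spool rests here
- spool_chrome_c (a point): centre (half-way up) of the chrome spool with red drag cap, 50 mm high: skirt 48 mm in diameter (0 to 16 mm above the underside), bare core 36 mm (16 to 30), lip 48 mm (30 to 36), drag cap 25 mm (36 to 50); 55 to 115 g. z is its axis, from skirt to cap. Starts on the pegs below the silver reel
- spool_graphite_c (a point): centre of the black graphite spool with blue drag cap, same shape and size; it starts on the pegs below the black reel
- spool_brass_c (a point): centre of the brass spool with yellow drag cap, same shape and size, rightly placed below the green reel; to be left alone
- reel_black: black graphite spinning reel, spool and handle knob off, clipped by its foot to the rack, on its side. Origin on the board below the gear case; x up the slope to the foot, y along the main shaft, z out of the board. It spans x -27 to +80 mm, y -33 to +78 mm, stands 50 mm out of the board, 85 mm at the handle (x 38, y -22 mm)
- reel_silver: aluminium spinning reel with a blue handle knob, same shape and size
- reel_green: green spinning reel with a yellow handle knob, same shape and size
- bail_c (a point): middle of a loose steel bail arm lying flat on the bench: half-hoop, all within 40 mm of this point, 9 mm high; to be left alone
- knob_c (a point): middle of a loose red plastic T-shaped handle knob lying on the bench, all within 26 mm of this point, 18 mm high; to be left alone
- washers_c (a point): middle of two loose brass drag washers lying one on the other on the bench, 28 mm in diameter, all within 18 mm of this point, together 5 mm high; to be left alone
- dish_c (a point): middle (10 mm above the bench) of a round steel parts dish fixed to the bench, 102 mm in diameter, 20 mm high, small screws lying in it
There are look-alikes about, which are no part of the job. What is shaped like the part that bears spool_chrome_c but turquoise is not meant.

How it is judged (in metres and radians):
On the way:
1. one of the two spools lies on the pegs below its own reel (((distance between spool_chrome_c and seat_black below 0.008 m and contact force between spool_chrome and the fingers below 0.05 N) or (distance between spool_graphite_c and seat_silver below 0.008 m and contact force between spool_graphite and the fingers below 0.05 N))), for 0.2 s.
At the end, for the whole second after the job is handed in: each of the two spools rests, cap outward and flat on the slope (within 7 degrees), on the pegs below its own reel, its centre within 8 mm of the seat point, at rest (distance between spool_chrome_c and seat_black below 0.008 m and distance between spool_graphite_c and seat_silver below 0.008 m and angle between the z axis of spool_chrome_c and the z axis of seat_black, either way round below 0.12 rad and angle between the z axis of spool_graphite_c and the z axis of seat_silver, either way round below 0.12 rad and angle between each of spool_chrome_c, spool_graphite_c's own z axis and vertical below 0.9 rad and linear speed of each of spool_chrome, spool_graphite below 0.02 m/s); the robot touches nothing.
It fails at once if the brass spool is moved by more than 10 mm (distance of spool_brass_c from where it was at the start of the episode above 0.01 m).
It fails at once if a loose part on the bench is moved by more than 15 mm (distance of any of bail_c, knob_c, washers_c from where it was at the start of the episode above 0.015 m).
It fails at once if a spool is dropped: it moves faster than 0.5 m/s with no finger on it ((linear speed of spool_chrome above 0.5 m/s and contact force between spool_chrome and the fingers below 0.05 N) or (linear speed of spool_graphite above 0.5 m/s and contact force between spool_graphite and the fingers below 0.05 N)).
It also fails if it takes over 72 s, if anything falls off the work surface, if the arm or the gripper's body presses on something with over 40 N, if the wrist force passes 120 N, or if a joint passes its speed limit or range.

## Working session

There is one attempt and no reset: what is moved stays moved. The work goes in short steps, Python scripts to look and compute and a shell command to move; the robot and the scene stay as the last step left them, time stands still between calls to the robot, and variables do not carry over. Pictures are saved under pics/ and viewed, about 8 in all and at most 12, crops included, and the job is handed in when it is done.

```bash
mkdir -p pics
python3 - <<'E'
from station import bot
import cv2,numpy as np,pickle
print(bot.state(),bot.grip_point_offset)
for n in("top","side"):
    d=bot.get_image(n);pickle.dump(d,open(n+"0.pkl","wb"));cv2.imwrite(f"pics/{n}0.png",d["img"]);print(n,d["fx"],d["cx"],d["cy"],d["pose"])
E
```

```text
{'clock': 0.0, 'joint_pos': array([-80.28378497,  23.59814927,  -0.72880909,  91.50358165,
         0.32019649,  64.98930781,  -4.7101096 ]), 'dq': array([ 0.05891604,  0.07444281,  0.02259854, -0.11320098,  0.03910645,
        0.11246363, -0.00934716]), 'joint_torque': array([-2.35874559e-04, -5.87947547e+01,  6.41678218e-01, -2.91081619e+01,
       -5.37818531e-02,  1.81762286e-02,  1.53483002e-04]), 'eef_pos': array([0.14713105, 0.60692338, 0.22183267]), 'orientation': array([[-9.71868073e-01,  2.35525741e-01, -2.71481388e-04],
       [ 2.35525877e-01,  9.71866874e-01, -1.52958296e-03],
       [-9.64123917e-05, -1.55049374e-03, -9.99998793e-01]]), 'wrist_force': array([ 0.16407138, -0.43718486,  0.72210181]), 'torque': array([ 0.02816448,  0.00565214, -0.01320431]), 'finger_gap': 0.08769646655208359} 0.0187
top 480.0894583570451 317.6833721609373 238.13035383264685 [[-2.29372417e-03 -9.95312106e-01  9.66879005e-02  5.46313947e-01]
 [-9.99815175e-01  4.36966296e-04 -1.92204235e-02  2.79453296e-02]
 [ 1.90880708e-02 -9.67141165e-02 -9.95129150e-01  1.19256179e+00]
 [ 0.00000000e+00  0.00000000e+00  0.00000000e+00  1.00000000e+00]]
side 502.1064689757846 320.31488872667063 233.8401183801472 [[-0.99303747 -0.07034993  0.09448531  0.52808656]
 [-0.11726699  0.51422857 -0.84959839  0.91319896]
 [ 0.01118214 -0.85476304 -0.51889797  0.75135997]
 [ 0.          0.          0.          1.        ]]
```

View pics/top0.png

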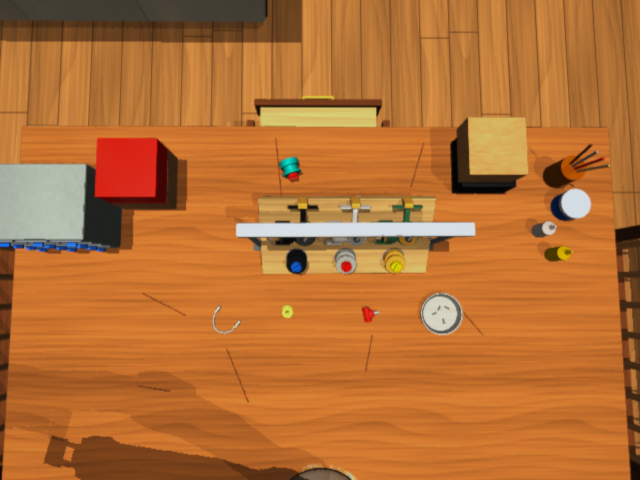

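View pics/side0.png

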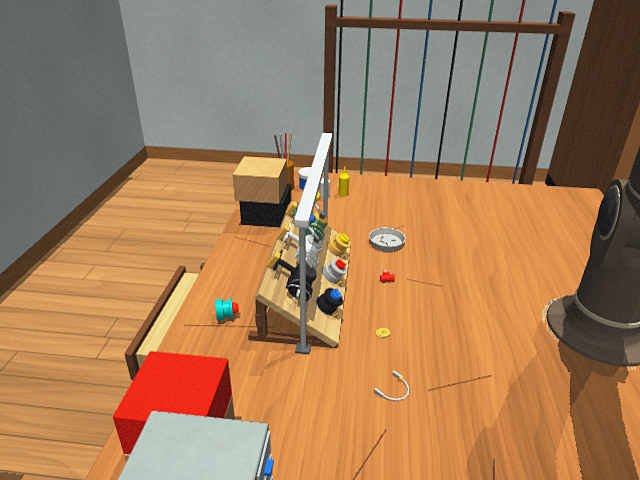

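The top view shows the caps: blue at (296,267), red at (346,267), yellow at (395,267). The washers are at (288,312), the T-knob at (370,314), the bail at (225,320) and the dish at (441,313). The turquoise decoy lies behind the rack. Next I'll measure the caps, the board plane and the loose parts.

```bash
cat > h.py <<'E'
import numpy as np,cv2
def cloud(d):
    z=d["z_map"];v,u=np.mgrid[:480,:640]
    c=np.dstack([(u-d["cx"])/d["fx"]*z,(v-d["cy"])/d["fy"]*z,z])
    return c@d["pose"][:3,:3].T+d["pose"][:3,3]
def caps(d,P):
    h=cv2.cvtColor(d["img"],cv2.COLOR_BGR2HSV);H,S,V=[h[...,i].astype(int) for i in range(3)]
    g=(S>150)&(V>90)&(P[...,2]>.04)&(P[...,2]<.14)
    return dict(blue=g&(H>100)&(H<130),red=g&((H<6)|(H>174)),yellow=g&(H>24)&(H<34))
E
python3 - <<'E'
from h import *
import pickle
np.set_printoptions(precision=4,suppress=True)
for n in("top","side"):
    d=pickle.load(open(n+"0.pkl","rb"));P=cloud(d)
    # board plane: ransac over region ahead of/around caps
    C={k:None for k in("blue","red","yellow")}
    box=(P[...,0]>.38)&(P[...,0]<.75)&(abs(P[...,1]-.02)<.3)&(P[...,2]>.02)&(P[...,2]<.2)
    q=P[box];rng=np.random.default_rng(0);best=0
    for _ in range(1500):
        a,b,c=q[rng.choice(len(q),3,False)];m=np.cross(b-a,c-a);L=np.linalg.norm(m)
        if L<1e-4:continue
        m/=L;m*=np.sign(m[2])
        if not .75<m[2]<.88: continue
        i=abs((q-a)@m)<.0015
        if i.sum()>best:best=i.sum();I=i
    o=q[I].mean(0);nrm=np.linalg.svd(q[I]-o,full_matrices=False)[2][2];nrm*=np.sign(nrm[2])
    print(n,"plane",best,nrm,np.degrees(np.arccos(nrm[2])),"d",nrm@o,"yaw",np.degrees(np.arctan2(-nrm[1],-nrm[0])))
    for k,m in caps(d,P).items():
        m&=box
        p=P[m];s=(p-o)@nrm
        # cap top face: points within 2.5 mm of 50 mm
        t=p[abs(s-50e-3)<.004]
        vu=np.argwhere(m)
        print(k,m.sum(),vu.mean(0) if len(vu) else'',"smax",np.percentile(s,95) if len(s) else'',len(t),"topcen",t.mean(0),"mid",(t.max(0)+t.min(0))/2)
d=pickle.load(open("top0.pkl","rb"));P=cloud(d)
for k,(u,v) in dict(wash=(288,312),knob=(370,314),bail=(225,320),dish=(441,313)).items(): print(k,P[v,u])
E
python3 - <<'E'
import cv2
a=cv2.imread('pics/top0.png')[190:290,240:450];b=cv2.imread('pics/side0.png')[190:350,240:370]
cv2.imwrite('pics/c1.png',cv2.resize(a,None,fx=3.8,fy=3.8,interpolation=2))
cv2.imwrite('pics/c2.png',cv2.resize(b,None,fx=3.7,fy=3.7,interpolation=2))
E
```

```text
top plane 4037 [-0.5732 -0.0058  0.8194] 34.97444832641809 d -0.313625827604151 yaw 0.5842857073854432
blue 91 [266.5495 295.8132] smax 0.051032823255912546 35 topcen [0.5847 0.0561 0.0863] mid [0.5859 0.0567 0.0861]
red 87 [266.1954 345.8621] smax 0.05137386568140176 36 topcen [ 0.5857 -0.0591  0.0863] mid [ 0.5858 -0.0576  0.0881]
yellow 84 [266.1786 395.9524] smax 0.052500121866441526 38 topcen [ 0.5859 -0.1742  0.0861] mid [ 0.5856 -0.1734  0.0867]
side plane 2897 [-0.5736 -0.0008  0.8191] 35.001359815671755 d -0.3149237614479487 yaw 0.082763536944083
blue 88 [294.2159 335.1477] smax 0.050813704434725916 26 topcen [0.5843 0.0582 0.0845] mid [0.5846 0.0582 0.0858]
red 65 [264.0154 339.9077] smax 0.050463618238310595 17 topcen [ 0.5857 -0.0576  0.0848] mid [ 0.5864 -0.0534  0.0858]
yellow 61 [238.2623 342.8033] smax 0.049924609803058496 23 topcen [ 0.5861 -0.174   0.0844] mid [ 0.5858 -0.1729  0.0846]
wash [0.48   0.0782 0.0019]
knob [ 0.4754 -0.1214  0.0168]
bail [0.4614 0.2314 0.0047]
dish [ 0.4764 -0.2983  0.0039]
```

View pics/c2.png

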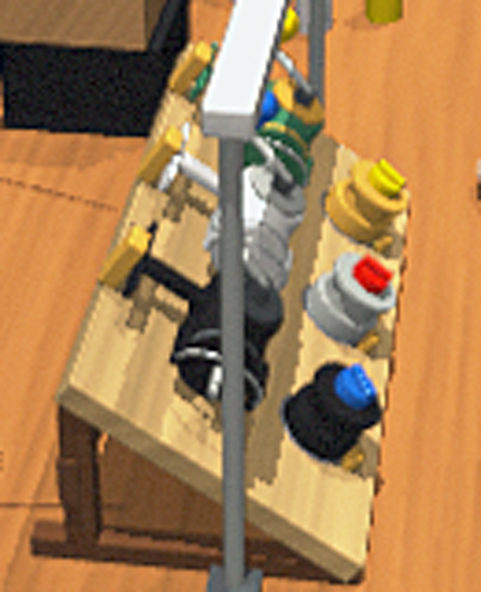

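```bash
cat > g.py <<'E'
import numpy as np,sys
from station import bot
from scipy.spatial.transform import Rotation as R
psi=np.radians(.36)
def T(tilt): return (R.from_euler('z',psi)*R.from_euler('y',-tilt,degrees=True)).as_matrix()@np.array([[-1,0,0],[0,1,0],[0,0,-1.]])
def go(p,tilt):
    s=bot.state();print("shift mm",np.round((np.array(p)-s['eef_pos'])*1e3,1),"rot",np.round(R.from_matrix(T(tilt)@s['orientation'].T).as_rotvec(),4),"gap",s['finger_gap'],"F",np.round(s['wrist_force'],2),"t",round(s['clock'],2))
if __name__=="__main__": a=list(map(float,sys.argv[1:]));go(a[:3],a[3])
E
python3 g.py .45 .057 .25 35
```

```text
shift mm [ 302.9 -550.    28.1] rot [-0.0693 -0.6083  0.2368] gap 0.0879566830358636 F [ 0.26 -0.24  0.53] t 0.1
```

```bash
python3 -m inch '[[1,30,-55,3,-0.007,-0.061,0.024],[1,60,-110,6,-0.014,-0.122,0.047],[1,90,-165,9,-0.021,-0.183,0.071],[1,120,-220,12,-0.028,-0.243,0.095],[1,150,-275,15,-0.035,-0.304,0.118],[1,180,-330,18,-0.042,-0.365,0.142],[1,210,-385,21,-0.049,-0.426,0.166],[1,240,-440,24,-0.055,-0.487,0.19],[1,303,-550,28,-0.069,-0.608,0.237],[1,303,-550,28,-0.069,-0.608,0.237]]' 20; python3 g.py .45 .057 .25 35;python3 g.py .557 .057 .1245 35; python3 -c "from station import bot;print(bot.state()['joint_pos'])"
```

```text
clock: 0.93
eef_pos: [0.3465, 0.2402, 0.2407]
orientation: [[-0.816, -0.012, 0.578], [-0.01, 1.0, 0.006], [-0.578, -0.001, -0.816]]
wrist_force: [1.6, -1.7, 0.4]
finger_gap: 0.0874
shift mm [ 103.5 -183.2    9.3] rot [ 0.0012  0.0053 -0.0055] gap 0.08736660188123047 F [ 1.6  -1.73  0.4 ] t 0.93
shift mm [ 210.5 -183.2 -116.2] rot [ 0.0012  0.0053 -0.0055] gap 0.08736660188123047 F [ 1.6  -1.73  0.4 ] t 0.93
[-76.60942967  -9.90088926   5.97241683 137.40008463  47.0484352
  49.68514993 -10.52346588]
```

```bash
python3 -m inch '[[1,110,-187,6,0,0,0],[1,110,-187,6,0,0,0],[1,110,-187,6,0,0,0],[1,110,-187,6,0,0,0],[1,110,-187,6,0,0,0],[1,110,-187,6,0,0,0],[1,160,-187,-50,0,0,0],[1,200,-187,-90,0,0,0],[1,200,-187,-90,0,0,0],[1,200,-187,-90,0,0,0]]' ; python3 g.py .557 .0573 .1245 35; python3 -c "from station import bot;print(bot.state()['joint_pos'])"
```

```text
clock: 1.77
eef_pos: [0.5462, 0.0552, 0.1537]
orientation: [[-0.819, -0.007, 0.574], [-0.006, 1.0, 0.004], [-0.574, -0.001, -0.819]]
wrist_force: [0.1, 0.4, 1.9]
finger_gap: 0.0877
shift mm [ 10.8   2.1 -29.2] rot [ 0.0005  0.0003 -0.0007] gap 0.08769893038817823 F [0.15 0.45 1.85] t 1.77
[-31.62677204   7.59710421  15.90816288 136.72066759  73.54321119
   7.3999641    2.67664333]
```

```bash
python3 -m inch '[[1,11,2,-29,0,0,0],[1,11,2,-29,0,0,0],[1,11,2,-29,0,0,0]]' ; python3 g.py .557 .0573 .1245 35;python3 g.py .6087 .0573 .0508 35; python3 -c "from station import bot;print(bot.state()['joint_pos'])"
```

```text
clock: 2.02
eef_pos: [0.5558, 0.0556, 0.128]
orientation: [[-0.818, -0.005, 0.575], [-0.006, 1.0, -0.0], [-0.575, -0.004, -0.818]]
wrist_force: [0.6, -0.8, 0.1]
finger_gap: 0.088
shift mm [ 1.2  1.7 -3.5] rot [0.0039 0.0019 0.0012] gap 0.08797666659786903 F [ 0.59 -0.77  0.13] t 2.02
shift mm [ 52.9   1.7 -77.2] rot [0.0039 0.0019 0.0012] gap 0.08797666659786903 F [ 0.59 -0.77  0.13] t 2.02
[-22.51068744  11.93674688   6.3434965  136.44440726 104.88477058
   8.5080152  -28.87052329]
```

```bash
python3 -m inch '[[1,10,2,-15,0.004,0.002,0.001],[1,20,2,-30,0.004,0.002,0.001],[1,30,2,-45,0.004,0.002,0.001],[1,38,2,-56,0.004,0.002,0.001],[1,46,2,-68,0.004,0.002,0.001],[1,46,2,-68,0.004,0.002,0.001],[1,46,2,-68,0.004,0.002,0.001]]' ;python3 g.py .6087 .0573 .0508 35
python3 - <<'E'
from station import bot
import cv2
print(bot.state()['joint_pos'])
b=bot.get_image("side")["img"][150:350,220:470];cv2.imwrite('pics/d1.png',cv2.resize(b,None,fx=3,fy=3,interpolation=2))
E
```

```text
clock: 2.6
eef_pos: [0.6012, 0.0575, 0.0602]
orientation: [[-0.82, -0.006, 0.573], [-0.005, 1.0, 0.003], [-0.573, 0.0, -0.82]]
wrist_force: [-0.3, 0.3, 0.6]
finger_gap: 0.0878
shift mm [ 7.5 -0.2 -9.4] rot [-0.     -0.001   0.0003] gap 0.08781587445896749 F [-0.32  0.28  0.56] t 2.6
[ -5.75929353  24.63033167 -10.92612564 132.088202   130.18566222
  16.42755533 -51.47531626]
```

View pics/d1.png

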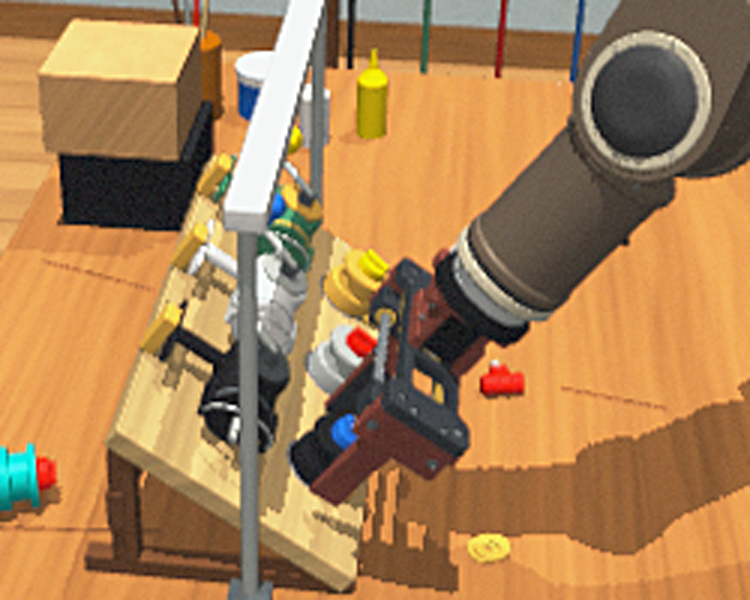

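The fingers straddle the graphite spool, with its blue cap between them. I'll finish the approach and close.

```bash
python3 -m inch '[[1,3,0,-4,0,0,0],[1,7,0,-9,0,0,0],[1,7,0,-9,0,0,0],[1,7,0,-9,0,0,0]]' ;python3 g.py .6087 .0573 .0508 35; python3 -m inch '[[0,0,0,0,0,0,0],[0,0,0,0,0,0,0],[0,0,0,0,0,0,0],[0,0,0,0,0,0,0],[0,0,0,0,0,0,0],[0,0,0,0,0,0,0]]' 25
```

```text
clock: 2.98
eef_pos: [0.6089, 0.0581, 0.0522]
orientation: [[-0.818, -0.007, 0.575], [-0.006, 1.0, 0.004], [-0.575, 0.0, -0.818]]
wrist_force: [-0.6, 0.3, 0.4]
finger_gap: 0.0879
shift mm [-0.2 -0.8 -1.4] rot [-0.      0.0013 -0.0007] gap 0.08785157029063752 F [-0.64  0.31  0.35] t 2.98
clock: 3.48
eef_pos: [0.609, 0.0576, 0.0524]
orientation: [[-0.818, -0.006, 0.575], [-0.005, 1.0, 0.003], [-0.575, -0.0, -0.818]]
wrist_force: [2.4, -7.8, 4.4]
finger_gap: 0.0514
```

```bash
python3 -m inch '[[0,0,0,0,0,0,0],[0,0,0,0,0,0,0],[0,0,0,0,0,0,0],[0,0,0,0,0,0,0]]'; python3 -m inch '[[0,-1,0,2,0,0,0],[0,-3,0,4,0,0,0],[0,-3,0,4,0,0,0]]'
```

```text
clock: 3.82
eef_pos: [0.6098, 0.0563, 0.0529]
orientation: [[-0.817, -0.004, 0.576], [-0.004, 1.0, 0.001], [-0.576, -0.001, -0.817]]
wrist_force: [1.2, -5.4, 4.7]
finger_gap: 0.0471
clock: 4.07
eef_pos: [0.6072, 0.0573, 0.0574]
orientation: [[-0.817, -0.005, 0.577], [-0.005, 1.0, 0.003], [-0.577, -0.001, -0.817]]
wrist_force: [1.9, -3.5, 5.0]
finger_gap: 0.0472
```

Gripped: the gap is 47 mm and it lifts. Now to a temporary spot on the bench at (0.45, -0.02).

```bash
python3 -m inch '[[0,-12,0,17,0,0,0],[0,-24,0,34,0,0,0],[0,-36,0,51,0,0,0],[0,-46,0,66,0,0,0],[0,-60,0,86,0,0,0],[0,-75,-5,100,0,0,0],[0,-90,-15,110,0,0,0],[0,-90,-15,110,0,0,0],[0,-90,-15,110,0,0,0]]';python3 g.py .45 -.02 .1 0
```

```text
clock: 4.82
eef_pos: [0.5139, 0.0436, 0.1666]
orientation: [[-0.819, -0.009, 0.574], [-0.006, 1.0, 0.006], [-0.574, 0.001, -0.819]]
wrist_force: [0.7, 0.1, -2.4]
finger_gap: 0.0474
shift mm [-63.9 -63.6 -66.6] rot [-0.006   0.6115 -0.002 ] gap 0.04740374251492591 F [ 0.68  0.06 -2.41] t 4.82
```

```bash
python3 -m inch '[[0,-8,-8,-5,0,0.08,0],[0,-16,-16,-10,0,0.16,0],[0,-24,-24,-20,0,0.24,0],[0,-32,-32,-25,0,0.32,0],[0,-40,-40,-30,0,0.4,0],[0,-48,-48,-40,0,0.48,0],[0,-56,-56,-50,0,0.56,0],[0,-64,-64,-63,-0.006,0.612,-0.002],[0,-64,-64,-63,-0.006,0.612,-0.002],[0,-64,-64,-63,-0.006,0.612,-0.002]]';python3 g.py .45 -.02 .0115 0;python3 -c "from station import bot;print(bot.state()['joint_pos'])"
```

```text
clock: 5.65
eef_pos: [0.4535, -0.0212, 0.1023]
orientation: [[-1.0, -0.005, -0.002], [-0.005, 1.0, -0.002], [0.002, -0.002, -1.0]]
wrist_force: [0.4, 0.1, -0.9]
finger_gap: 0.0475
shift mm [ -3.5   1.2 -90.8] rot [ 0.0021 -0.0023  0.0013] gap 0.04746515620120856 F [ 0.37  0.14 -0.95] t 5.65
[ -4.52326572  16.10155848   1.16547383 121.74074192  -0.3149797
  42.29745872  87.11656621]
```

```bash
python3 -m inch '[[0,0,0,-20,0,0,0],[0,0,0,-40,0,0,0],[0,0,0,-60,0,0,0],[0,0,0,-75,0,0,0],[0,0,0,-85,0,0,0],[0,0,0,-85,0,0,0],[0,0,0,-85,0,0,0],[0,0,0,-85,0,0,0]]';python3 g.py .45 -.02 .0105 0
python3 -m inch '[[0,0,0,-2,0,0,0],[0,0,0,-4,0,0,0],[0,0,0,-4,0,0,0]]'
```

```text
clock: 6.32
eef_pos: [0.4523, -0.0208, 0.0189]
orientation: [[-1.0, -0.006, 0.002], [-0.006, 1.0, -0.002], [-0.002, -0.002, -1.0]]
wrist_force: [0.3, -0.4, -0.5]
finger_gap: 0.0472
shift mm [-2.3  0.8 -8.4] rot [0.0023 0.0017 0.0004] gap 0.04718731575235817 F [ 0.27 -0.43 -0.5 ] t 6.32
clock: 6.57
eef_pos: [0.4521, -0.021, 0.0144]
orientation: [[-1.0, -0.005, 0.001], [-0.005, 1.0, -0.002], [-0.001, -0.002, -1.0]]
wrist_force: [-0.5, -0.9, -0.5]
finger_gap: 0.0475
```

```bash
python3 -m inch '[[0,0,0,-2,0,0,0],[0,0,0,-3,0,0,0],[0,0,0,-3,0,0,0]]'
python3 -m inch '[[0,0,0,-1,0,0,0],[0,0,0,-1.5,0,0,0],[0,0,0,-1.5,0,0,0]]'
```

```text
clock: 6.82
eef_pos: [0.4517, -0.0211, 0.011]
orientation: [[-1.0, -0.005, -0.0], [-0.005, 1.0, -0.002], [0.0, -0.002, -1.0]]
wrist_force: [-0.1, -1.0, -1.7]
finger_gap: 0.0474
clock: 7.07
eef_pos: [0.4517, -0.0211, 0.0095]
orientation: [[-1.0, -0.005, -0.0], [-0.005, 1.0, -0.002], [0.0, -0.002, -1.0]]
wrist_force: [-0.5, 0.2, 0.2]
finger_gap: 0.0475
```

```bash
python3 -m inch '[[0,0,0,-1,0,0,0],[0,0,0,-1,0,0,0],[0,0,0,-1,0,0,0]]'
python3 -m inch '[[0,0,0,-0.8,0,0,0],[0,0,0,-0.8,0,0,0]]'
```

```text
clock: 7.32
eef_pos: [0.4518, -0.0211, 0.0086]
orientation: [[-1.0, -0.005, 0.0], [-0.005, 1.0, -0.002], [-0.0, -0.002, -1.0]]
wrist_force: [0.0, -0.9, -0.9]
finger_gap: 0.0474
clock: 7.48
eef_pos: [0.4518, -0.0211, 0.0084]
orientation: [[-1.0, -0.005, 0.0], [-0.005, 1.0, -0.002], [-0.0, -0.002, -1.0]]
wrist_force: [-4.3, -0.1, 9.4]
finger_gap: 0.0472
```

Contact is firm at z = 8.4 mm. Release and retreat.

```bash
python3 -m inch '[[0.8,0,0,0,0,0,0],[0.8,0,0,0,0,0,0],[0.8,0,0,0,0,0,0],[1,0,0,0,0,0,0],[1,0,0,0,0,0,0],[1,0,0,20,0,0,0],[1,0,0,45,0,0,0],[1,0,0,80,0,0,0],[1,0,0,110,0,0,0],[1,0,0,110,0,0,0]]'
python3 g.py .53 -.0588 .165 35
```

```text
clock: 8.32
eef_pos: [0.4549, -0.0211, 0.1228]
orientation: [[-1.0, -0.005, 0.008], [-0.005, 1.0, -0.002], [-0.008, -0.002, -1.0]]
wrist_force: [0.4, -0.7, 0.3]
finger_gap: 0.0878
shift mm [ 75.1 -37.7  42.2] rot [ 0.0053 -0.6028  0.0018] gap 0.08779493592934993 F [ 0.42 -0.67  0.33] t 8.32
```

```bash
python3 -m inch '[[1,5,-4,20,0,-0.08,0],[1,15,-8,35,0,-0.16,0],[1,25,-12,42,0,-0.24,0],[1,35,-18,42,0,-0.32,0],[1,45,-24,42,0,-0.4,0],[1,55,-30,42,0,-0.48,0],[1,65,-34,42,0,-0.56,0],[1,75,-38,42,0.005,-0.603,0.002],[1,75,-38,42,0.005,-0.603,0.002],[1,75,-38,42,0.005,-0.603,0.002]]'
python3 g.py .5586 -.0588 .1255 35
python3 -c "from station import bot;print(bot.state()['joint_pos'])"
```

```text
clock: 9.15
eef_pos: [0.5228, -0.0621, 0.1627]
orientation: [[-0.841, -0.006, 0.541], [-0.002, 1.0, 0.008], [-0.541, 0.005, -0.841]]
wrist_force: [-0.2, 0.1, -0.5]
finger_gap: 0.088
shift mm [ 35.8   3.3 -37.2] rot [-0.0052 -0.0389  0.0005] gap 0.08802040760753543 F [-0.23  0.14 -0.54] t 9.15
[-14.60345934   4.35621905  18.54082253 136.91604494 -30.82915972
   7.23776579 123.25514191]
```

```bash
python3 -m inch '[[1,10,2,-10,-0.005,-0.039,0],[1,20,3,-20,-0.005,-0.039,0],[1,28,3,-30,-0.005,-0.039,0],[1,33,3,-35,-0.005,-0.039,0],[1,33,3,-35,-0.005,-0.039,0],[1,33,3,-35,-0.005,-0.039,0]]'
python3 g.py .5586 -.0588 .1255 35
python3 -c "from station import bot;print(bot.state()['joint_pos'])"
```

```text
clock: 9.65
eef_pos: [0.5587, -0.0588, 0.148]
orientation: [[-0.839, -0.012, 0.545], [-0.007, 1.0, 0.01], [-0.545, 0.005, -0.839]]
wrist_force: [-0.2, 0.3, 0.1]
finger_gap: 0.0878
shift mm [ -0.1   0.  -22.5] rot [-0.0043 -0.0349 -0.0056] gap 0.08782662324096013 F [-0.21  0.29  0.15] t 9.65
[-18.49637634   9.92635265  23.17413251 134.07085571 -59.17934922
   7.26126358 150.94113412]
```

Joint 5 hit its limit because the wrist folded the wrong way. I'll back out and tilt further to the left, as on the first approach.

```bash
python3 -m inch '[[1,-10,1,10,0,0.06,0],[1,-30,3,20,0,0.14,0],[1,-50,5,30,0,0.24,0],[1,-70,20,50,0,0.34,0],[1,-90,40,60,0,0.44,0],[1,-110,60,70,0,0.5,0],[1,-130,80,80,0,0.57,0],[1,-140,110,90,0,0.57,0],[1,-150,140,95,0,0.57,0],[1,-155,170,95,0,0.57,0]]'
python3 -c "from station import bot;print(bot.state()['joint_pos'])"
python3 g.py .35 .24 .24 0
```

```text
clock: 10.48
eef_pos: [0.4036, 0.1135, 0.2453]
orientation: [[-1.0, -0.007, 0.007], [-0.007, 1.0, 0.013], [-0.007, 0.013, -1.0]]
wrist_force: [0.6, -0.9, 0.5]
finger_gap: 0.0879
[-71.26474458  -1.404647    50.04354648 118.9513293    0.57909087
  61.33001403  68.88278091]
shift mm [-53.6 126.5  -5.3] rot [-0.0132  0.0065 -0.0004] gap 0.0879146058332754 F [ 0.58 -0.86  0.49] t 10.48
```

```bash
python3 -m inch '[[1,-20,40,-2,0,0,0],[1,-40,75,-4,0,0,0],[1,-54,110,-5,0,0,0],[1,-75,145,-5,0,-0.1,0],[1,-90,180,-5,0,-0.2,0],[1,-90,180,-5,0,-0.3,0],[1,-90,180,-5,0,-0.4,0],[1,-90,180,-5,-0.013,-0.5,0],[1,-90,180,-5,-0.013,-0.6,0],[1,-90,180,-5,-0.013,-0.604,0]]'
python3 -c "from station import bot;print(bot.state()['joint_pos'])"
python3 g.py .35 .24 .24 35
```

```text
clock: 11.32
eef_pos: [0.3132, 0.2912, 0.2385]
orientation: [[-0.816, -0.011, 0.577], [-0.012, 1.0, 0.002], [-0.577, -0.006, -0.817]]
wrist_force: [-0.3, -1.0, 0.6]
finger_gap: 0.0877
[-91.31801755  -5.98035092  11.56352438 134.54914727  46.08637539
  54.27478064 -17.86051264]
shift mm [ 36.8 -51.2   1.5] rot [ 0.0057  0.0046 -0.0049] gap 0.08772668635188303 F [-0.26 -1.03  0.55] t 11.32
```

```bash
python3 -m inch '[[1,25,-30,-6,0,0,0],[1,50,-60,-12,0,0,0],[1,75,-90,-18,0,0,0],[1,100,-120,-25,0,0,0],[1,125,-150,-31,0,0,0],[1,150,-180,-37,0,0,0],[1,175,-210,-43,0,0,0],[1,202,-241,-50,0.005,0.005,-0.005],[1,215,-241,-70,0.005,0.005,-0.005],[1,230,-241,-90,0.005,0.005,-0.005]]'
python3 -c "from station import bot;print(bot.state()['joint_pos'])"
python3 g.py .5586 -.0588 .1255 35
```

```text
clock: 12.15
eef_pos: [0.5319, 0.039, 0.1601]
orientation: [[-0.827, 0.012, 0.562], [-0.006, 1.0, -0.03], [-0.562, -0.028, -0.827]]
wrist_force: [-0.5, -0.0, -0.4]
finger_gap: 0.0877
[-55.0872932    5.62014965  41.55766592 138.55689917  54.69690216
   7.58820786  22.41205741]
shift mm [ 26.7 -97.8 -34.6] rot [ 0.028  -0.0138  0.0184] gap 0.08772233901105293 F [-0.54 -0.02 -0.36] t 12.15
```

```bash
python3 -m inch '[[1,10,8,-10,0.028,-0.014,0.018],[1,18,12,-20,0.028,-0.014,0.018],[1,25,16,-32,0.028,-0.014,0.018],[1,25,16,-32,0.028,-0.014,0.018],[1,25,16,-32,0.028,-0.014,0.018],[1,35,16,-47,0.028,-0.014,0.018],[1,35,16,-47,0.028,-0.014,0.018],[1,35,16,-47,0.028,-0.014,0.018]]'
python3 -c "from station import bot;print(bot.state()['joint_pos'])"
python3 g.py .5586 -.0588 .1255 35
```

```text
clock: 12.82
eef_pos: [0.5682, 0.0629, 0.1175]
orientation: [[-0.813, -0.019, 0.582], [-0.007, 1.0, 0.024], [-0.582, 0.015, -0.813]]
wrist_force: [0.7, -0.5, 0.2]
finger_gap: 0.0877
[-13.17833127  14.52401212  -3.4052653  135.28594335 117.40356124
  10.02405021 -40.36372009]
shift mm [  -9.6 -121.7    8. ] rot [-0.0154  0.0105 -0.0128] gap 0.08770860703790516 F [ 0.67 -0.5   0.19] t 12.82
```

```bash
python3 -m inch '[[1,-1,-15,1,-0.015,0.01,-0.013],[1,-2,-30,1,-0.015,0.01,-0.013],[1,-2,-45,2,-0.015,0.01,-0.013],[1,-3,-60,2,-0.015,0.01,-0.013],[1,-3,-75,2,-0.015,0.01,-0.013],[1,-4,-90,3,-0.015,0.01,-0.013],[1,-5,-105,3,-0.015,0.01,-0.013],[1,-5,-121,3,-0.015,0.01,-0.013],[1,-5,-121,3,-0.015,0.01,-0.013],[1,-5,-121,3,-0.015,0.01,-0.013]]'
python3 -c "from station import bot;print(bot.state()['joint_pos'])"
python3 g.py .6094 -.0584 .0523 35
```

```text
clock: 13.65
eef_pos: [0.563, -0.0595, 0.1218]
orientation: [[-0.818, -0.003, 0.575], [-0.002, 1.0, 0.001], [-0.575, -0.0, -0.818]]
wrist_force: [0.2, 0.8, -0.2]
finger_gap: 0.0878
[ 28.60093533  15.97524138 -29.98557036 133.8300403  115.25955076
   7.32135466 -21.07732532]
shift mm [ 46.4   1.1 -69.5] rot [0.0002 0.002  0.0035] gap 0.08778925240511462 F [ 0.15  0.83 -0.2 ] t 13.65
```

```bash
python3 -m inch '[[1,10,1,-15,0,0.002,0.003],[1,20,1,-30,0,0.002,0.003],[1,30,1,-45,0,0.002,0.003],[1,36,1,-55,0,0.002,0.003],[1,42,1,-63,0,0.002,0.003],[1,45,1,-68,0,0.002,0.003],[1,45,1,-68,0,0.002,0.003],[1,45,1,-68,0,0.002,0.003]]'
python3 -c "from station import bot;print(bot.state()['joint_pos'])"
python3 g.py .6094 -.0584 .0523 35
```

```text
clock: 14.32
eef_pos: [0.6084, -0.0542, 0.0534]
orientation: [[-0.819, -0.014, 0.573], [-0.012, 1.0, 0.008], [-0.573, -0.001, -0.82]]
wrist_force: [-0.5, -0.8, 0.3]
finger_gap: 0.0878
[ 32.8608692   30.74859035 -38.13137176 129.91176644 126.06236091
  18.92994438 -27.03713955]
shift mm [ 1.  -4.2 -1.1] rot [ 0.0005 -0.0007 -0.008 ] gap 0.08775023070478487 F [-0.52 -0.76  0.28] t 14.32
```

```bash
python3 -m inch '[[1,1,0,-1,0,0,0],[1,1,0,-1,0,0,0],[1,1,0,-1,0,0,0]]'
python3 g.py .6094 -.0584 .0523 35
```

```text
clock: 14.57
eef_pos: [0.6099, -0.0559, 0.0533]
orientation: [[-0.818, -0.012, 0.574], [-0.01, 1.0, 0.006], [-0.574, -0.001, -0.819]]
wrist_force: [-0.6, -0.4, -0.1]
finger_gap: 0.088
shift mm [-0.5 -2.5 -1. ] rot [ 0.001   0.0011 -0.0056] gap 0.08802469863261354 F [-0.64 -0.4  -0.08] t 14.57
```

```bash
python3 -m inch '[[1,0,-1,-0.5,0,0,0],[1,0,-1,-0.5,0,0,0],[1,0,-1,-0.5,0,0,0],[1,0,-1,-0.5,0,0,0]]'
python3 g.py .6094 -.0584 .0523 35
python3 -m inch '[[0,0,0,0,0,0,0],[0,0,0,0,0,0,0],[0,0,0,0,0,0,0],[0,0,0,0,0,0,0],[0,0,0,0,0,0,0],[0,0,0,0,0,0,0],[0,0,0,0,0,0,0],[0,0,0,0,0,0,0],[0,0,0,0,0,0,0]]' 25
python3 -m inch '[[0,0,0,0,0,0,0],[0,0,0,0,0,0,0]]' 25
python3 g.py .6094 -.0584 .0523 35
```

```text
clock: 14.9
eef_pos: [0.6098, -0.0571, 0.0522]
orientation: [[-0.819, -0.011, 0.574], [-0.009, 1.0, 0.006], [-0.574, -0.0, -0.819]]
wrist_force: [-0.3, -1.0, -0.3]
finger_gap: 0.0878
shift mm [-0.4 -1.3  0.1] rot [ 0.0004  0.0005 -0.005 ] gap 0.08780486334903999 F [-0.26 -1.   -0.34] t 14.9
clock: 15.65
eef_pos: [0.6111, -0.0594, 0.053]
orientation: [[-0.817, -0.008, 0.576], [-0.008, 1.0, 0.002], [-0.576, -0.003, -0.817]]
wrist_force: [3.0, -4.2, 1.3]
finger_gap: 0.0476
clock: 15.82
eef_pos: [0.6111, -0.0594, 0.053]
orientation: [[-0.817, -0.008, 0.576], [-0.008, 1.0, 0.002], [-0.576, -0.003, -0.817]]
wrist_force: [2.7, -4.9, 2.0]
finger_gap: 0.0471
shift mm [-1.7  1.  -0.7] rot [ 0.0031  0.003  -0.0017] gap 0.047127299682110865 F [ 2.68 -4.93  2.02] t 15.82
```

```bash
python3 -m inch '[[0,-2,0,3,0,0,0],[0,-8,0,12,0,0,0],[0,-17,0,25,0,0,0],[0,-26,0,38,0,0,0],[0,-35,0,51,0,0,0],[0,-44,0,64,0,0,0],[0,-48,0,70,0,0,0],[0,-48,0,70,0,0,0],[0,-48,0,70,0,0,0]]'
python3 -c "from station import bot;print(bot.state()['joint_pos'])"
python3 g.py .564 .0565 .120 35
```

```text
clock: 16.57
eef_pos: [0.5619, -0.0569, 0.1225]
orientation: [[-0.818, -0.012, 0.574], [-0.01, 1.0, 0.006], [-0.574, -0.001, -0.819]]
wrist_force: [0.2, -0.0, -1.2]
finger_gap: 0.0477
[ 31.26407469  16.27971737 -33.15166352 133.75579438 111.37390243
   7.88669985 -16.56531122]
shift mm [  2.1 113.4  -2.5] rot [ 0.0009  0.0011 -0.0053] gap 0.04766523628897282 F [ 0.24 -0.   -1.18] t 16.57
```

```bash
python3 -m inch '[[0,0,15,0,0,0,-0.002],[0,0,30,0,0,0,-0.005],[0,1,45,0,0,0,-0.005],[0,1,60,-1,0,0,-0.005],[0,1,75,-1,0,0,-0.005],[0,2,90,-2,0,0,-0.005],[0,2,105,-2,0,0,-0.005],[0,2,113,-2,0,0,-0.005],[0,2,113,-2,0,0,-0.005],[0,2,113,-2,0,0,-0.005]]'
python3 -c "from station import bot;print(bot.state()['joint_pos'])"
python3 g.py .6112 .0565 .0536 35
```

```text
clock: 17.4
eef_pos: [0.5637, 0.0562, 0.1195]
orientation: [[-0.819, -0.007, 0.573], [-0.006, 1.0, 0.004], [-0.573, -0.0, -0.819]]
wrist_force: [0.1, 0.4, -0.9]
finger_gap: 0.0473
[ 15.88586108  17.38761944 -36.40874541 133.52250079  97.75046431
  19.30836102 -17.86714622]
shift mm [ 47.5   0.3 -65.9] rot [ 0.0002 -0.0005 -0.001 ] gap 0.047252191134462336 F [ 0.14  0.38 -0.89] t 17.4
```

Descend, stopping about 4 mm short along the normal, and check.

```bash
python3 -m inch '[[0,10,0,-14,0,0,0],[0,20,0,-28,0,0,0],[0,28,0,-39,0,0,0],[0,35,0,-48,0,0,0],[0,40,0,-55,0,0,0],[0,45,0,-62,0,0,0],[0,45,0,-62,0,0,0],[0,45,0,-62,0,0,0],[0,45,0,-62,0,0,0]]'
python3 g.py .6112 .0565 .0536 35
```

```text
clock: 18.15
eef_pos: [0.6086, 0.0559, 0.0584]
orientation: [[-0.819, -0.007, 0.574], [-0.006, 1.0, 0.003], [-0.574, -0.0, -0.819]]
wrist_force: [-0.0, 0.2, -1.7]
finger_gap: 0.0473
shift mm [ 2.6  0.6 -4.8] rot [ 0.0004  0.0004 -0.0003] gap 0.04734870904200203 F [-0.03  0.24 -1.7 ] t 18.15
```

```bash
python3 -m inch '[[0,1,0.5,-2,0,0,0],[0,2,0.5,-3.5,0,0,0],[0,2,0.5,-3.5,0,0,0],[0,2,0.5,-3.5,0,0,0]]'
python3 -m inch '[[0,0.5,0,-1,0,0,0],[0,0.5,0,-1,0,0,0],[0,0.5,0,-1,0,0,0]]'
python3 g.py .6112 .0565 .0536 35
```

```text
clock: 18.48
eef_pos: [0.6108, 0.0567, 0.0548]
orientation: [[-0.819, -0.007, 0.574], [-0.006, 1.0, 0.004], [-0.574, -0.0, -0.819]]
wrist_force: [0.7, 0.7, -1.8]
finger_gap: 0.0476
clock: 18.73
eef_pos: [0.6113, 0.0566, 0.0536]
orientation: [[-0.819, -0.007, 0.574], [-0.006, 1.0, 0.004], [-0.574, -0.0, -0.819]]
wrist_force: [-0.2, 0.2, -0.8]
finger_gap: 0.0476
shift mm [-0.1 -0.1 -0. ] rot [ 0.0004  0.0003 -0.0004] gap 0.047606663151989824 F [-0.21  0.18 -0.84] t 18.73
```

```bash
python3 -m inch '[[0,0.4,0,-0.8,0,0,0],[0,0.4,0,-0.8,0,0,0],[0,0.4,0,-0.8,0,0,0]]'
python3 -m inch '[[0,0.4,0,-0.8,0,0,0],[0,0.4,0,-0.8,0,0,0],[0,0.4,0,-0.8,0,0,0]]'
```

```text
clock: 18.98
eef_pos: [0.6114, 0.0567, 0.0533]
orientation: [[-0.819, -0.007, 0.574], [-0.006, 1.0, 0.003], [-0.574, -0.001, -0.819]]
wrist_force: [-7.3, -0.6, 8.5]
finger_gap: 0.0474
clock: 19.23
eef_pos: [0.6117, 0.0566, 0.0531]
orientation: [[-0.818, -0.007, 0.575], [-0.007, 1.0, 0.003], [-0.575, -0.001, -0.818]]
wrist_force: [-12.7, -2.3, 18.3]
finger_gap: 0.0476
```

On the board. Release and retreat along the normal.

```bash
python3 -m inch '[[0.65,0,0,0.5,0,0,0],[0.65,0,0,0.5,0,0,0],[0.65,0,0,0.5,0,0,0],[1,0,0,0.5,0,0,0],[1,0,0,0.5,0,0,0],[1,-10,0,14,0,0,0],[1,-24,0,34,0,0,0],[1,-40,0,57,0,0,0],[1,-52,0,74,0,0,0],[1,-52,0,74,0,0,0]]'
python3 - <<'E'
from h import *
from station import bot
print(bot.state()['joint_pos'])
d=bot.get_image("side");P=cloud(d);n=np.array([-.5736,-.0036,.8191])
for k,m in caps(d,P).items():
    m&=(P[...,0]>.4)&(P[...,0]<.65)&(abs(P[...,1]+.06)<.2);p=P[m];s=p@n+.3145;t=p[abs(s-.05)<.004];print(k,m.sum(),p.mean(0),len(t),t.mean(0) if len(t) else'')
cv2.imwrite('pics/e1.png',cv2.resize(d["img"][150:350,220:470],None,fx=3,fy=3,interpolation=2))
E
```

```text
clock: 20.07
eef_pos: [0.5596, 0.057, 0.129]
orientation: [[-0.817, -0.008, 0.577], [-0.007, 1.0, 0.004], [-0.577, -0.001, -0.817]]
wrist_force: [0.3, -0.3, -0.0]
finger_gap: 0.0882
[ 14.91478668  15.50898993 -35.35669597 133.82396542  94.84671053
  18.29739232 -15.60629255]
blue 67 [ 0.44912641 -0.01729736  0.0454414 ] 0 
red 81 [0.58841333 0.06121259 0.08149115] 20 [0.58444159 0.05783958 0.08507384]
yellow 104 [ 0.59416291 -0.16747479  0.07747744] 17 [ 0.58583907 -0.17579444  0.08504344]
```

View pics/e1.png

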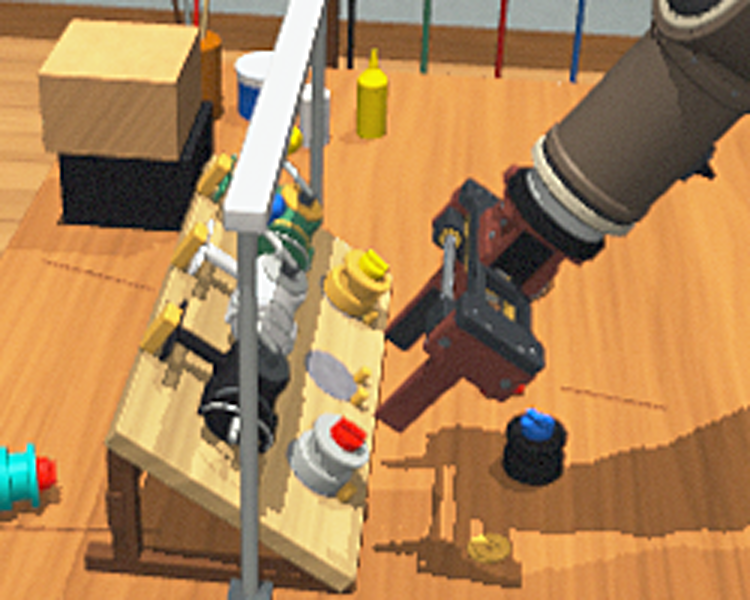

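Chrome now sits in the left bay and the cap position matches the original within a millimetre. The graphite spool stands upright on the bench. Now I'll fetch it.

```bash
python3 -m inch '[[1,-15,-5,18,0,0,0],[1,-35,-15,35,0,0.05,0],[1,-50,-25,40,0,0.13,0],[1,-60,-35,35,0,0.22,0],[1,-70,-45,25,0,0.31,0],[1,-80,-55,15,0,0.4,0],[1,-90,-65,5,0,0.49,0],[1,-100,-75,-2,0,0.58,0],[1,-108,-78,-9,0,0.615,0],[1,-108,-78,-9,0,0.615,0]]'
python3 -c "from station import bot;print(bot.state()['joint_pos'])"
python3 g.py .4518 -.0211 .0095 0
```

```text
clock: 20.95
eef_pos: [0.4503, -0.024, 0.1157]
orientation: [[-1.0, -0.002, -0.014], [-0.002, 1.0, 0.004], [0.014, 0.004, -1.0]]
wrist_force: [1.1, -0.5, 0.3]
finger_gap: 0.0878
[ 36.67547239  21.75297822 -47.58289756 118.45981976  20.74852746
  49.16447596  67.21881846]
shift mm [   1.5    2.9 -106.2] rot [-0.0037 -0.0138  0.0039] gap 0.0878092289908284 F [ 1.13 -0.46  0.33] t 20.95
```

```bash
python3 -m inch '[[1,1,2,-20,-0.004,-0.014,0.004],[1,1,2,-40,-0.004,-0.014,0.004],[1,1,2,-60,-0.004,-0.014,0.004],[1,1,2,-80,-0.004,-0.014,0.004],[1,1,2,-95,-0.004,-0.014,0.004],[1,1,2,-103,-0.004,-0.014,0.004],[1,1,2,-103,-0.004,-0.014,0.004],[1,1,2,-103,-0.004,-0.014,0.004],[1,1,2,-103,-0.004,-0.014,0.004]]'
python3 g.py .4518 -.0211 .0090 0
```

```text
clock: 21.7
eef_pos: [0.4536, -0.0194, 0.0144]
orientation: [[-1.0, -0.01, 0.011], [-0.01, 1.0, -0.001], [-0.011, -0.001, -1.0]]
wrist_force: [-0.8, 0.5, 0.1]
finger_gap: 0.0877
shift mm [-1.8 -1.7 -5.4] rot [ 0.0005  0.0106 -0.0034] gap 0.08770689625996796 F [-0.75  0.5   0.14] t 21.7
```

```bash
python3 -m inch '[[1,0,0,-3,0,0,0],[1,0,0,-3,0,0,0],[1,0,0,-3,0,0,0],[1,0,0,-3,0,0,0]]'
python3 g.py .4518 -.0211 .0090 0
```

```text
clock: 22.03
eef_pos: [0.4533, -0.0196, 0.0115]
orientation: [[-1.0, -0.01, 0.011], [-0.01, 1.0, -0.001], [-0.011, -0.001, -1.0]]
wrist_force: [-0.0, 0.4, -0.8]
finger_gap: 0.0877
shift mm [-1.5 -1.5 -2.5] rot [ 0.0008  0.0109 -0.0032] gap 0.08773975756971203 F [-0.02  0.4  -0.78] t 22.03
```

```bash
python3 -m inch '[[1,-1.5,-1.5,-2.5,0,0.011,-0.003],[1,-1.5,-1.5,-2.5,0,0.011,-0.003],[1,-1.5,-1.5,-2.5,0,0.011,-0.003],[1,-1.5,-1.5,-2.5,0,0.011,-0.003]]'
python3 g.py .4518 -.0211 .0090 0
python3 -m inch '[[0,0,0,0,0,0,0],[0,0,0,0,0,0,0],[0,0,0,0,0,0,0],[0,0,0,0,0,0,0],[0,0,0,0,0,0,0],[0,0,0,0,0,0,0],[0,0,0,0,0,0,0],[0,0,0,0,0,0,0],[0,0,0,0,0,0,0],[0,0,0,0,0,0,0]]' 25
python3 g.py .4518 -.0211 .0090 0
```

```text
clock: 22.37
eef_pos: [0.4516, -0.0209, 0.0085]
orientation: [[-1.0, -0.007, -0.001], [-0.007, 1.0, -0.0], [0.001, -0.0, -1.0]]
wrist_force: [-0.6, 0.3, -1.0]
finger_gap: 0.0877
shift mm [ 0.2 -0.2  0.5] rot [ 0.0004 -0.0009 -0.0003] gap 0.08773412992702707 F [-0.63  0.33 -1.04] t 22.37
clock: 23.2
eef_pos: [0.4516, -0.0209, 0.0086]
orientation: [[-1.0, -0.007, -0.001], [-0.007, 1.0, -0.0], [0.001, -0.0, -1.0]]
wrist_force: [0.8, -0.1, 0.2]
finger_gap: 0.0473
shift mm [ 0.2 -0.2  0.4] rot [ 0.0005 -0.0008 -0.0004] gap 0.04729951424048073 F [ 0.78 -0.11  0.23] t 23.2
```

Lift, then retrace the path back to above the left bay.

```bash
python3 -m inch '[[0,0,0,5,0,0,0],[0,0,0,20,0,0,0],[0,0,0,40,0,0,0],[0,0,0,65,0,0,0],[0,-1,-3,90,0,0,0],[0,-1,-3,107,0,0.01,0],[0,-1,-3,107,0,0.01,0],[0,-1,-3,107,0,0.01,0]]'
python3 -m inch '[[0,8,3,11,0,-0.04,0],[0,18,13,22,0,-0.12,0],[0,28,23,32,0,-0.21,0],[0,38,33,42,0,-0.3,0],[0,48,43,48,0,-0.39,0],[0,58,53,50,0,-0.48,0],[0,73,65,45,0,-0.56,0],[0,90,75,30,0,-0.615,0],[0,108,80,11,0,-0.62,0],[0,108,80,11,0,-0.62,0]]'
python3 -c "from station import bot;print(bot.state()['joint_pos'])"
python3 g.py .5629 -.0590 .1235 35
```

```text
clock: 23.87
eef_pos: [0.4512, -0.0242, 0.1163]
orientation: [[-1.0, -0.006, -0.009], [-0.006, 1.0, -0.001], [0.009, -0.001, -1.0]]
wrist_force: [-0.5, 0.4, -0.1]
finger_gap: 0.0475
clock: 24.7
eef_pos: [0.5405, 0.0365, 0.1434]
orientation: [[-0.839, 0.011, 0.544], [-0.003, 1.0, -0.025], [-0.544, -0.022, -0.839]]
wrist_force: [0.9, -0.1, -1.0]
finger_gap: 0.0479
[ 15.36828967  11.33957603 -33.47568105 133.81616925  74.64568077
  16.74681705   4.58351825]
shift mm [ 22.4 -95.5 -19.9] rot [ 0.0224 -0.0356  0.0176] gap 0.047928723306641205 F [ 0.86 -0.11 -0.96] t 24.7
```

Right side of the wrist. Settle, then cross to the middle bay.

```bash
python3 -m inch '[[0,20,10,-18,0.022,-0.036,0.018],[0,20,10,-18,0.022,-0.036,0.018],[0,20,10,-18,0.022,-0.036,0.018],[0,20,-10,-18,0.022,-0.036,0.018],[0,21,-28,-19,0.022,-0.036,0.018],[0,21,-46,-19,0.022,-0.036,0.018],[0,21,-64,-19,0.022,-0.036,0.018],[0,22,-80,-20,0.022,-0.036,0.018],[0,22,-95,-20,0.022,-0.036,0.018],[0,22,-95,-20,0.022,-0.036,0.018]]'
python3 -m inch '[[0,0,0,0,0,0,0],[0,0,0,0,0,0,0]]'
python3 -c "from station import bot;print(bot.state()['joint_pos'])"
python3 g.py .6119 -.0592 .0536 35
```

```text
clock: 25.53
eef_pos: [0.5625, -0.0624, 0.124]
orientation: [[-0.82, -0.0, 0.573], [-0.001, 1.0, -0.001], [-0.573, -0.001, -0.82]]
wrist_force: [0.1, -1.0, -0.4]
finger_gap: 0.0475
clock: 25.7
eef_pos: [0.563, -0.058, 0.1244]
orientation: [[-0.819, -0.006, 0.574], [-0.005, 1.0, 0.004], [-0.574, 0.0, -0.819]]
wrist_force: [0.1, 0.9, -0.2]
finger_gap: 0.0473
[ 31.7228004   16.18854866 -33.61823849 133.46860419 107.78340083
   7.90541064 -13.24282078]
shift mm [ 48.9  -1.2 -70.8] rot [-0.0005  0.0004  0.0004] gap 0.047262888690305836 F [ 0.05  0.9  -0.18] t 25.7
```

```bash
python3 -m inch '[[0,10,-1,-14,0,0,0],[0,20,-1,-29,0,0,0],[0,28,-1,-41,0,0,0],[0,35,-1,-51,0,0,0],[0,40,-1,-59,0,0,0],[0,46,-1,-66,0,0,0],[0,46,-1,-66,0,0,0],[0,46,-1,-66,0,0,0],[0,46,-1,-66,0,0,0]]'
python3 g.py .6119 -.0594 .0536 35
```

```text
clock: 26.45
eef_pos: [0.6093, -0.0586, 0.059]
orientation: [[-0.819, -0.007, 0.574], [-0.006, 1.0, 0.004], [-0.574, -0.0, -0.819]]
wrist_force: [0.4, -0.3, -1.0]
finger_gap: 0.0472
shift mm [ 2.6 -0.8 -5.4] rot [ 0.0003  0.001  -0.001 ] gap 0.0472083844566242 F [ 0.41 -0.31 -0.96] t 26.45
```

```bash
python3 -m inch '[[0,1.5,-0.8,-2.5,0,0,0],[0,2.3,-0.8,-4.5,0,0,0],[0,2.3,-0.8,-4.5,0,0,0],[0,2.3,-0.8,-4.5,0,0,0]]'
python3 -m inch '[[0,0.4,0,-0.8,0,0,0],[0,0.4,0,-0.8,0,0,0],[0,0.4,0,-0.8,0,0,0]]'
python3 g.py .6119 -.0594 .0536 35
```

```text
clock: 26.78
eef_pos: [0.6118, -0.0606, 0.0543]
orientation: [[-0.818, -0.006, 0.575], [-0.005, 1.0, 0.003], [-0.575, -0.0, -0.818]]
wrist_force: [0.4, -0.9, -0.7]
finger_gap: 0.0474
clock: 27.03
eef_pos: [0.612, -0.0605, 0.0542]
orientation: [[-0.818, -0.006, 0.575], [-0.006, 1.0, 0.002], [-0.575, -0.001, -0.818]]
wrist_force: [-8.0, -0.1, 11.1]
finger_gap: 0.047
shift mm [-0.1  1.1 -0.6] rot [0.0012 0.0021 0.0004] gap 0.0470270365556324 F [-7.95 -0.1  11.12] t 27.03
```

```bash
python3 -m inch '[[0.65,0,0.8,0,0,0,0],[0.65,0,0.8,0,0,0,0],[0.65,0,0.8,0,0,0,0],[1,0,0.8,0,0,0,0],[1,0,0.8,0,0,0,0],[1,-10,0.8,14,0,0,0],[1,-24,0.8,34,0,0,0],[1,-40,0.8,57,0,0,0],[1,-52,0.8,74,0,0,0],[1,-65,0.8,92,0,0,0]]'
python3 -m inch '[[1,-35,0,40,0,0,0],[1,-70,0,70,0,0,0],[1,-100,0,100,0,0,0],[1,-130,20,120,0,0,0],[1,-140,50,120,0,0,0],[1,-140,50,120,0,0,0]]'
cat > chk.py <<'E'
from h import *
from station import bot
n=np.array([-.5736,-.0036,.8191])
for c in("top","side"):
  d=bot.get_image(c);P=cloud(d);cv2.imwrite(f'pics/f_{c}.png',cv2.resize(d["img"][190:290,240:450] if c=="top" else d["img"][150:350,220:470],None,fx=3,fy=3,interpolation=2))
  for k,m in caps(d,P).items():
    m&=(P[...,0]>.4)&(P[...,0]<.65)&(abs(P[...,1]+.06)<.2);p=P[m];s=p@n+.3145;t=p[abs(s-.05)<.004];print(c,k,m.sum(),np.round(p.mean(0),4),len(t),np.round(t.mean(0),4) if len(t) else'')
E
python3 chk.py
```

```text
clock: 27.87
eef_pos: [0.553, -0.0602, 0.139]
orientation: [[-0.817, -0.005, 0.576], [-0.006, 1.0, 0.001], [-0.576, -0.002, -0.817]]
wrist_force: [0.3, 0.3, -0.2]
finger_gap: 0.0877
clock: 28.37
eef_pos: [0.5018, -0.0678, 0.1829]
orientation: [[-0.826, 0.013, 0.563], [0.006, 1.0, -0.014], [-0.563, -0.008, -0.826]]
wrist_force: [-0.6, -0.4, -0.2]
finger_gap: 0.088
top blue 95 [ 0.5886 -0.0587  0.0832] 45 [ 0.5857 -0.0585  0.0851]
top red 85 [0.5889 0.0576 0.0846] 39 [0.5866 0.0571 0.0864]
top yellow 87 [ 0.5885 -0.1746  0.0835] 46 [ 0.5862 -0.1742  0.0853]
side blue 70 [ 0.5899 -0.0554  0.0814] 17 [ 0.5847 -0.0575  0.0839]
side red 80 [0.5884 0.0616 0.0818] 23 [0.5846 0.0581 0.0844]
side yellow 81 [ 0.5928 -0.1718  0.0798] 16 [ 0.5857 -0.1743  0.0852]
```

View pics/f_side.png

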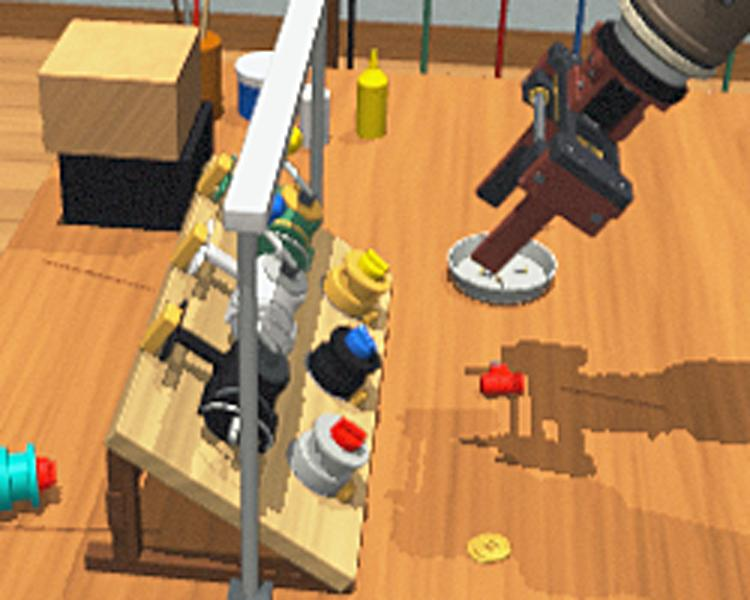

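Both spools lie against their pegs with caps outward, the brass spool and loose parts look untouched, and the gripper is clear. I'll let the arm settle, then hand in.

```bash
python3 -m inch '[[1,0,0,5,0,0,0],[1,0,0,5,0,0,0],[1,0,0,5,0,0,0],[1,0,0,5,0,0,0],[1,0,0,5,0,0,0],[1,0,0,5,0,0,0]]'; python3 chk.py; python3 -c "from station import bot;print(bot.sign_off())"
```

```text
clock: 28.97
eef_pos: [0.5023, -0.0673, 0.1874]
orientation: [[-0.826, 0.011, 0.563], [0.005, 1.0, -0.013], [-0.563, -0.008, -0.826]]
wrist_force: [-0.0, 0.2, 0.5]
finger_gap: 0.0878
top blue 97 [ 0.5888 -0.0586  0.0837] 41 [ 0.5851 -0.0581  0.0855]
top red 85 [0.5889 0.0576 0.085 ] 46 [0.5862 0.0585 0.0859]
top yellow 85 [ 0.5887 -0.1746  0.0838] 39 [ 0.5863 -0.174   0.0863]
side blue 71 [ 0.5898 -0.0558  0.0812] 17 [ 0.5848 -0.0583  0.0847]
side red 80 [0.5885 0.0616 0.0817] 22 [0.5852 0.0581 0.0847]
side yellow 79 [ 0.5924 -0.1712  0.0801] 18 [ 0.5859 -0.1748  0.0843]
the job is handed in; nothing more can be done
None
```

I swapped the two spools and handed the job in after about 29 s on the robot's clock. `sign_off` reports no verdict, so the judged result isn't known. I parked the graphite spool upright on the bench, set the chrome spool below the black reel, then set the graphite spool below the silver reel.

**Last checks:**
- **Seating:** In both cameras the drag caps are within about 2.5 mm of where the other spool's cap was at the start. In the side picture both spools lie flat against their pegs with caps outward. I did not measure their tilt.
- **Brass spool:** Its cap reads within about 1 mm of its starting position.
- **Loose parts:** In the last picture the knob and washers look untouched. The bail is outside that crop, so I did not recheck it.
- **Robot:** The gripper is clear of everything and the wrist force is near zero.

**Failed on the way:** One approach to the chrome spool ran joints 5 and 6 into their range limits. I backed out and came in from the left; nothing was touched.

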